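# Tip the water meter housings onto the air test bed and give the test blow

### The arm

A 7-joint arm with a two-finger parallel gripper is mounted at the origin on the work surface. World frame = base frame: x ahead of the robot, y to its left, z up, the work surface at z = 0. Lengths are in m, angles in rad, forces in N, time in s.
With the tool pointing down it reaches from about 0.35 to 0.9 m from the base axis. Payload 8.1 kg.
Tool frame: the origin (TCP) lies on the centre line of the jaws, within the pads' length; the fingertips stand arm.tips_ahead ahead of it and the grasp point (between the pads) lies 8 mm behind it (arm.tips_ahead is the distance from the TCP to the fingertips, in m); z points along the fingers, y is the direction in which the jaws open and shut (so a half turn about z gives the same grasp; the last joint's range is limited). The gripper opens to 92 mm and grips with 3 to 60 N. Pads are 19 mm wide; open, the fingers measure 130 mm over their backs; the gripper's body (75 mm by 190 mm) begins 47 mm behind the grasp point.
Start: joints at [1.097, 0.434, 0.025, 1.573, -0.012, 1.134, -0.075], TCP at [0.226, -0.583, 0.238] pointing down, gripper open.
Joint ranges: [-2.62, 2.62], [-0.44, 2.09], [-1.27, 1.32], [0.08, 2.57], [-1.32, 4.46], [0.12, 2], [-2.74, 2.74]. Speed limits (rad/s): [2.22, 2.22, 3.01, 3.01, 3.14, 3.14, 3.14].

### API

Orientations are given as a rotation vector (axis times angle).
In Python, from cell import arm gives the robot as it stands. The module is installed in compiled form; this text tells all that it offers.
- The arm moves only by the tool jog_arm, never from a script. Its argument "moves" is a list of rows, each an object with "twist": the turn, a rotation vector about the tool's x, y, z in units of 10 degrees (1.0 is 10 degrees), a list of three; "xyz": the shift along the tool's x, y, z in units of 60 mm (1.0 is 60 mm), a list of three; "grip": the closure, from -1 (fully open) to 1 (shut). A call has 1 to 5 rows; each row is the pose to reach, as a shift and turn from the pose commanded when the call began, along the tool's axes at that moment; what a row does not reach only later rows make up. A row lasts 1/8 s, in which the tool goes at most 62.5 mm and 10.7 degrees, less where a joint would pass 70% of its speed; a pose out of reach is approached as far as the arm can. A call with a gripper value outside its range is refused whole. The fingers move at their own pace and stop on an object; "force" is the grip in N (left out, the last holds). Time passes only in rows, so rows that repeat a pose let the fingers close. It gives the time, the measured TCP pose, the force and the opening at its end, in the units of the state.
- arm.observe(): the state, without advancing time (a new reading comes with each control period).
- arm.get_image(name): name is "scene" or "top"; returns the picture (384x512x3 uint8, blue, green, red); there is no depth.
- arm.camera_params(name): a dict with "mtx" (3x3 intrinsics, pixels), "T" (4x4, takes a point from camera to world coordinates). Camera axes: x right, y down, z forward; pixel columns grow to the right and rows downward; lengths in m; the calibration is good to about 2 mm. A picture is of the moment at which its call begins. camera_params takes no time and is no camera call.
- arm.sign_off(): hands the job in, once; it reports no verdict.
The state is a dict: "clock": time; "joints": joint angles; "dq": joint speeds; "joint_efforts": joint torques, N m; "position": TCP position; "ee_rot": TCP orientation; "force": force on the tool from outside, world axes, zero at the start; "ft_torque": the same for the moment, N m; "width": opening from 0.0 (shut) to 1.0 (fully open).
Only numpy, scipy, OpenCV 4.12 (cv2) and the standard library are available. Lean on these libraries where they do the work, as an engineer would, in place of code of your own. Each camera call takes 0.05 s, during which the arm holds its last target. There are 200 camera calls.

### The job

Push each meter housing up to the front edge of the steel test bed, tip it over that edge so that it lies flat on the bed with its dial up, and slide it home until its end meets the stop bar at the back; also stand the top-heavy flow indicator from its cork coaster upright in the middle of the round air outlet and let go. With everything so in place, swing the sprung lever of the air valve fully to its stop and let it come all the way back, then stand the indicator upright in the middle of its coaster again, leaving the housings home. Never let the indicator fall over, and leave the loose collar, the finished meter and the screwdriver alone.

Things in the scene. Friction and masses are not known exactly. Their poses are not given: they have to be found in the camera images.
- bed: Fixed steel test bed: plate 117 mm deep (x), 470 mm wide (y), 12 mm thick, its front edge the fence; along its back a stop bar, front face at x = 105 mm, top 37 mm above the bench. Origin: middle of the front edge at bench level; x points to the stop bar, y along the edge, z up. A housing being tipped turns about the plate's top front edge, its pushed face rising as it goes.
- housing1: Meter housing: blue block 58 x 78 x 84 mm (x, y, z), about 0.5 kg, white dial in a flush brass bezel on its -x face, flush ports elsewhere. Origin: centre of its underside as it first stands on end, dial to the robot, z up along the 84 mm. Home, its z points along the bed's +x and its origin is 21 mm behind the bed's front edge, 41 mm above the bench. May be absent (None).
- housing2: Meter housing: blue block 58 x 78 x 84 mm (x, y, z), about 0.5 kg, white dial in a flush brass bezel on its -x face, flush ports elsewhere. Origin: centre of its underside as it first stands on end, dial to the robot, z up along the 84 mm. Home, its z points along the bed's +x and its origin is 21 mm behind the bed's front edge, 41 mm above the bench. May be absent (None).
- housing3: Meter housing: blue block 58 x 78 x 84 mm (x, y, z), about 0.5 kg, white dial in a flush brass bezel on its -x face, flush ports elsewhere. Origin: centre of its underside as it first stands on end, dial to the robot, z up along the 84 mm. Home, its z points along the bed's +x and its origin is 21 mm behind the bed's front edge, 41 mm above the bench. May be absent (None).
- indicator: Flow indicator, 135 mm tall, about 0.3 kg, top-heavy: brass foot 32 mm diameter x 8 mm, clear column 18 mm diameter up to 95 mm, solid brass head 46 mm diameter from 95 to 135 mm. Origin: centre of its underside; z up along the column. It can be picked from above by the head.
- coaster: Fixed square brown cork coaster, 80 x 80 x 6 mm, on which the indicator stands at the start. Origin: centre of its underside at bench level, top at 6 mm.
- outlet: Fixed round aluminium air outlet pad, 70 mm diameter, 10 mm high, flat, with a small dark dot in the middle (flush). A 16 mm brass pipe, look only, leaves it along +x. Origin: centre of its underside at bench level.
- valve: Fixed grey air valve block 80 x 70 x 45 mm with two steel ears up to 76 mm that carry the lever's hinge (along y, 62 mm above the bench over the block's centre). Origin: centre of its underside; x is the way the lever is pushed (away from the robot).
- lever (a joint): Sprung lever of the air valve, rad: 0 at rest (leaning 0.45 rad towards the valve's -x), 0.9 at its stop (leaning 0.45 rad towards +x). The spring returns it by itself; about 6 N at the bar holds it at the stop.
- lever_bar (a point): Centre of the lever's black T-bar: 18 mm thick, 88 mm long, along the valve's y, 110 mm from the hinge; about 161 mm above the bench and 48 mm to the valve's -x at rest.
- collar: Bystander: loose brass collar ring, 72 mm diameter, 25 mm high, behind the bed. Origin: centre of its underside.
- meter: Bystander: finished blue water meter with brass top, 88 mm diameter, 75 mm high, 190 mm long over its pipe ends, behind the bed. Origin: centre of its underside.
- driver: Bystander: red screwdriver, 200 mm long, lying on the bench near the valve. Origin: under the middle of its length; handle to -x.
There are look-alikes about, which are no part of the job. What is shaped like the housing3 but orange, purple or red is not meant.

How it is judged:
On the way, in this order (a step that is already met when the one before it is completed fails the run):
1. every housing lies dial up, home against the stop bar, and the indicator stands released on the air outlet (angle between each of housing1, housing2, housing3's own x axis and vertical above 3.02 rad and x of housing1 in the frame of bed between 0.012 and 0.035 m and y of housing1 in the frame of bed between -0.205 and 0.205 m and z of each of housing1, housing2, housing3 in the frame of bed below 0.048 m and angle between the z axis of each of housing1, housing2, housing3 and the x axis of bed, either way round below 0.15 rad and x of housing2 in the frame of bed between 0.012 and 0.035 m and y of housing2 in the frame of bed between -0.205 and 0.205 m and x of housing3 in the frame of bed between 0.012 and 0.035 m and y of housing3 in the frame of bed between -0.205 and 0.205 m and horizontal distance between indicator and outlet below 0.018 m and height (world z) of indicator between 0.007 and 0.013 m and angle between indicator's own z axis and vertical below 0.06 rad and linear speed of indicator below 0.03 m/s and contact force between the fingers and indicator below 0.1 N), for 0.5 s.
2. with all that in place the lever is swung fully to its stop (value of joint lever above 0.84 rad and angle between each of housing1, housing2, housing3's own x axis and vertical above 3.02 rad and x of housing1 in the frame of bed between 0.012 and 0.035 m and y of housing1 in the frame of bed between -0.205 and 0.205 m and z of each of housing1, housing2, housing3 in the frame of bed below 0.048 m and angle between the z axis of each of housing1, housing2, housing3 and the x axis of bed, either way round below 0.15 rad and x of housing2 in the frame of bed between 0.012 and 0.035 m and y of housing2 in the frame of bed between -0.205 and 0.205 m and x of housing3 in the frame of bed between 0.012 and 0.035 m and y of housing3 in the frame of bed between -0.205 and 0.205 m and horizontal distance between indicator and outlet below 0.018 m and height (world z) of indicator between 0.007 and 0.013 m and angle between indicator's own z axis and vertical below 0.06 rad and linear speed of indicator below 0.03 m/s), for 0.1 s.
3. the lever has come all the way back (value of joint lever below 0.06 rad and horizontal distance between indicator and outlet below 0.018 m and height (world z) of indicator between 0.007 and 0.013 m and angle between indicator's own z axis and vertical below 0.06 rad and linear speed of indicator below 0.03 m/s), for 0.2 s.
At the end, for the whole second after the job is handed in: Every housing present lies flat on the bed, dial up, its end within 9 mm of the stop bar, square within 0.15 rad; the indicator stands upright (0.06 rad), released and still, within 22 mm of the coaster's centre (18 mm of the outlet's during the blow); the lever is back (below 0.06 rad) (angle between each of housing1, housing2, housing3's own x axis and vertical above 3.02 rad and x of housing1 in the frame of bed between 0.012 and 0.035 m and y of housing1 in the frame of bed between -0.205 and 0.205 m and z of each of housing1, housing2, housing3 in the frame of bed below 0.048 m and angle between the z axis of each of housing1, housing2, housing3 and the x axis of bed, either way round below 0.15 rad and x of housing2 in the frame of bed between 0.012 and 0.035 m and y of housing2 in the frame of bed between -0.205 and 0.205 m and x of housing3 in the frame of bed between 0.012 and 0.035 m and y of housing3 in the frame of bed between -0.205 and 0.205 m and horizontal distance between indicator and coaster below 0.022 m and height (world z) of indicator between 0.003 and 0.009 m and angle between indicator's own z axis and vertical below 0.06 rad and linear speed of each of indicator, housing1, housing2, housing3 below 0.03 m/s and contact force between the fingers and indicator below 0.1 N and value of joint lever below 0.06 rad); the robot touches nothing.
It fails at once if the flow indicator is tipped over (angle between indicator's own z axis and vertical above 0.5 rad).
It fails at once if the loose collar is disturbed (moved more than 30 mm) (distance of collar from where it was at the start of the episode above 0.03 m).
It fails at once if the finished meter is disturbed (moved more than 30 mm) (distance of meter from where it was at the start of the episode above 0.03 m).
It fails at once if the screwdriver is disturbed (moved more than 30 mm) (distance of driver from where it was at the start of the episode above 0.03 m).
Of housing1, housing2, housing3 only 2 to 3 are there at a start; the rules pass over those that are not, and their reading is None.
At some moment in a run one of housing1, housing2, housing3 may be knocked a few centimetres aside while the robot is not near it.
It also fails if it takes over 210 s, if anything falls off the work surface, if the arm or the gripper's body presses on something with over 40 N, if the wrist force passes 120 N, or if a joint passes its speed limit or range.

## Working session

There is one attempt and no reset: what is moved stays moved. The work goes in short steps, Python scripts to look and compute and a tool call to move; the robot and the scene stay as the last step left them, time stands still between calls to the robot, and variables do not carry over. Pictures are saved under pics/ and viewed, about 12 in all and at most 16, crops included, and the job is handed in when it is done.

Besides the shell and the picture viewer there is one more tool, called after "Emit:" as a command line: name --argument value ..., lists and objects as JSON in quotes. jog_arm: Moves the arm, as the interface text tells. Its arguments: {"type":"object","properties":{"moves":{"type":"array","items":{"type":"object","properties":{"twist":{"type":"array","items":{"type":"number"}},"xyz":{"type":"array","items":{"type":"number"}},"grip":{"type":"number"}}}},"force":{"type":"number"}},"required":["moves"]}

```bash
mkdir -p pics; python3 - <<'E'
from cell import arm
import cv2
o=arm.observe()
for k in o: print(k,o[k])
print(arm.tips_ahead)
for n in("scene","top"):
    cv2.imwrite(f"pics/{n}0.png",cv2.resize(arm.get_image(n),None,fx=1.5,fy=1.5,interpolation=cv2.INTER_CUBIC)); p=arm.camera_params(n); print(p)
E
```

```text
clock 0.0
joints [ 1.09741491  0.43522775  0.02495367  1.57409473 -0.01158926  1.13400712
 -0.07510147]
dq [-1.41995781e-03  3.64528831e-04  4.50429953e-05  6.19937801e-04
 -6.82185255e-05 -4.21666224e-04  4.59646889e-04]
joint_efforts [-1.14885705e-03 -6.67854023e+01  9.84399877e-01 -3.14460611e+01
 -6.06582407e-02  4.31160873e-02  1.23267605e-04]
position [ 0.22623929 -0.5820811   0.2369427 ]
ee_rot [-3.08626827e+00 -5.78733328e-01  6.84124632e-04]
force [0.47913801 0.56643346 0.75689923]
ft_torque [-0.01623346 -0.05479316  0.02851888]
width 1.0017029288722534
0.011
{'mtx': array([[357.27680884,   0.        , 258.25159763],
       [  0.        , 357.27680884, 195.71212982],
       [  0.        ,   0.        ,   1.        ]]), 'T': array([[ 0.12171588,  0.75079012, -0.64922988,  1.13918829],
       [ 0.9924276 , -0.10293724,  0.06701777, -0.11007342],
       [-0.01651365, -0.65247078, -0.75763393,  0.8412033 ],
       [ 0.        ,  0.        ,  0.        ,  1.        ]])}
{'mtx': array([[486.84462343,   0.        , 255.20804526],
       [  0.        , 486.84462343, 198.4689226 ],
       [  0.        ,   0.        ,   1.        ]]), 'T': array([[ 0.02079531, -0.99388994,  0.10839901,  0.3819026 ],
       [-0.99975355, -0.02151491, -0.00547303, -0.03785035],
       [ 0.00777178, -0.10825848, -0.9940924 ,  1.44101225],
       [ 0.        ,  0.        ,  0.        ,  1.        ]])}
```

View pics/scene0.png

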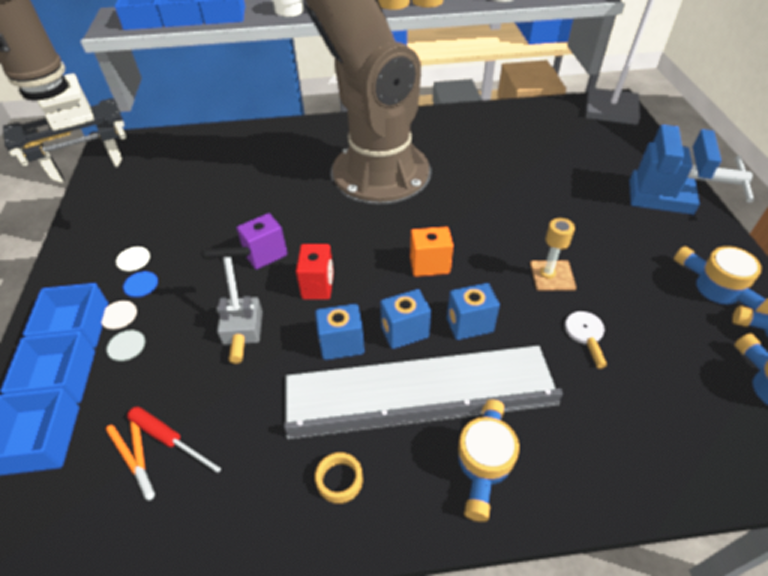

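View pics/top0.png

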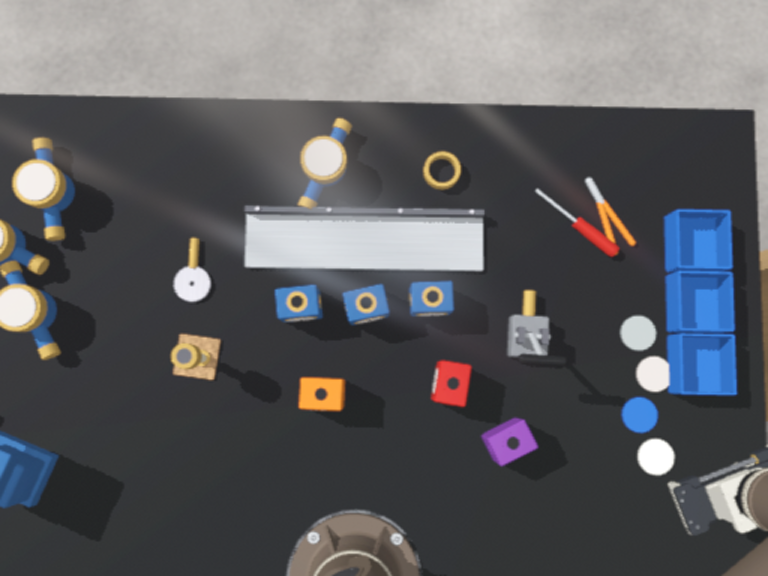

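The task housings are the three blue ones: top (298,303), (366,303) and (432,298). The look-alikes are orange (321,394), red (452,383) and purple (510,442). The indicator is at (187,356), the outlet at (192,284) and the valve at (529,336). Next is one close crop to check and measure.

```bash
cat > h.py <<'E'
from cell import arm
import cv2, numpy as np
from scipy.spatial.transform import Rotation as R
P={n:arm.camera_params(n) for n in("scene","top")}
def pix(n,u,v,z):
    "native pixel -> world point on plane z"
    p=P[n];d=p["T"][:3,:3]@np.linalg.solve(p["mtx"],[u,v,1]);c=p["T"][:3,3]
    return c+d*(z-c[2])/d[2]
def proj(n,X):
    p=P[n];c=p["T"][:3,:3].T@(np.asarray(X,float)-p["T"][:3,3]);q=p["mtx"]@c;return q[:2]/q[2]
def crop(n,f,x0,y0,x1,y1,s):
    im=arm.get_image(n);cv2.imwrite("pics/"+f,cv2.resize(im[y0:y1,x0:x1],None,fx=s,fy=s,interpolation=cv2.INTER_CUBIC))
def st():
    o=arm.observe();print("t%.2f"%o["clock"],"p",o["position"].round(4),"w%.3f"%o["width"],"F",o["force"].round(1),"\n",R.from_rotvec(o["ee_rot"]).as_matrix().round(3))
    return o
def goto(target,Rt=None):
    "shift (60mm units) and twist (10deg) in tool axes to reach world target"
    o=arm.observe();M=R.from_rotvec(o["ee_rot"])
    print("xyz",(M.inv().apply(np.asarray(target)-o["position"])/.06).round(2))
    if Rt is not None: print("twist",((M.inv()*Rt).as_rotvec(degrees=True)/10).round(2))
E
python3 - <<'E'
from h import *
crop("top","c1.png",100,130,366,260,3)
E
```

```text
(no output)
```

View pics/c1.png

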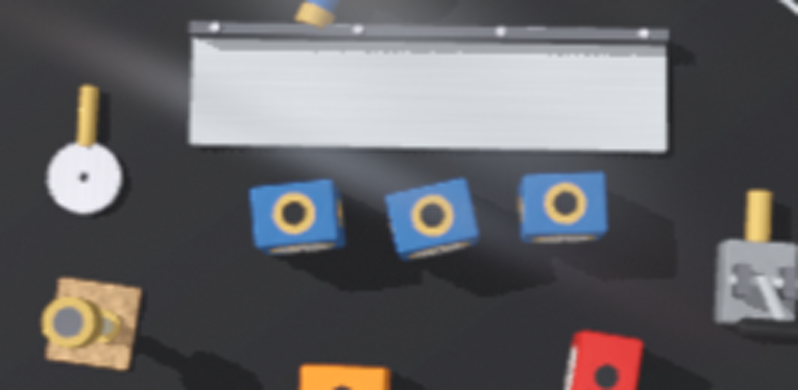

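Crop (3x, offset 100,130): three blue housings with ports at (294,212), (432,215) and (565,203), dials facing the robot. The bed front edge runs (190,145) to (667,152), the outlet dot is at (84,177), the coaster is centred near (94,324) and the indicator head is at (68,323).

```bash
python3 - <<'E'
from h import *
g=lambda u,v,z:pix("top",100+(u+.5)/3-.5,130+(v+.5)/3-.5,z)
def pr(n,*a): print(n,g(*a)[:2].round(4))
l,r=g(190,145,.012),g(667,152,.012);print("bed",l.round(4),r.round(4),np.linalg.norm(l-r),"yaw deg",np.degrees(np.arctan2(-(l-r)[0],(l-r)[1])))
for n,p in dict(A=[(250,187),(334,181),(340,241),(256,248)],B=[(386,195),(466,180),(477,240),(400,255)],C=[(520,177),(604,173),(607,235),(522,238)]).items():
    q=np.array([g(*c,.084)[:2] for c in p]);e=(q[0]-q[1]);print(n,q.mean(0).round(4),"len",np.linalg.norm(e).round(3),np.linalg.norm(q[0]-q[3]).round(3),"yaw",np.degrees(np.arctan2(-e[0],e[1])).round(1))
pr("portA",294,212,.084);pr("portB",432,215,.084);pr("portC",565,203,.084)
pr("outlet",84,177,.01);pr("ind head",68,323,.135)
q=np.array([g(*c,.006)[:2] for c in [(60,278),(141,290),(130,370),(45,358)]]);print("coaster",q.mean(0).round(4))
# full image coordinates (1.5x)
f=lambda n,u,v,z:pix(n,(u+.5)/1.5-.5,(v+.5)/1.5-.5,z)
print("ind head scene",f("scene",560,227,.135).round(4),"outlet s",f("scene",585,327,.01).round(4))
for a in [(508,357),(550,357),(547,316),(509,316)]: print("valve top",f("top",*a,.045).round(4))
print("bar ends scene",f("scene",205,253,.161).round(4),f("scene",250,253,.161).round(4), "top",f("top",515,355,.161).round(4),f("top",562,357,.161).round(4))
E
```

```text
bed [0.5928 0.2286 0.012 ] [ 0.5961 -0.2428  0.012 ] 0.471399896198199 yaw deg 0.4085181260010364
A [0.5191 0.1146] len 0.079 0.058 yaw 5.4
B [ 0.5188 -0.0135] len 0.076 0.058 yaw 11.9
C [ 0.5325 -0.1357] len 0.079 0.057 yaw 4.0
portA [0.5211 0.1157]
portB [ 0.5211 -0.0132]
portC [ 0.5351 -0.1373]
outlet [0.5589 0.332 ]
ind head [0.4123 0.3074]
coaster [0.415  0.3161]
ind head scene [0.4101 0.3034 0.135 ] outlet s [0.5625 0.3304 0.01  ]
valve top [ 0.4259 -0.2863  0.045 ]
valve top [ 0.4276 -0.3666  0.045 ]
valve top [ 0.5061 -0.3612  0.045 ]
valve top [ 0.5045 -0.2881  0.045 ]
bar ends scene [ 0.4148 -0.3651  0.161 ] [ 0.4261 -0.2841  0.161 ] top [ 0.426  -0.2779  0.161 ] [ 0.4243 -0.3603  0.161 ]
```

```bash
python3 - <<'E'
from h import *
st();goto([.47,-.136,.238],R.from_matrix(np.diag([1,-1,-1])))
E
```

```text
t0.15 p [ 0.2263 -0.5822  0.2371] w1.001 F [-0.3 -0.5  0.6] 
 [[ 0.932  0.362 -0.001]
 [ 0.362 -0.932  0.001]
 [-0.    -0.001 -1.   ]]
xyz [ 6.48 -5.46 -0.01]
twist [-0.01  0.    2.12]
```

Emit:
jog_arm --moves '[{"twist":[0,0,2.12],"xyz":[6.48,-5.46,0],"grip":0.35},{"twist":[0,0,2.12],"xyz":[6.48,-5.46,0],"grip":0.35},{"twist":[0,0,2.12],"xyz":[6.48,-5.46,0],"grip":0.35},{"twist":[0,0,2.12],"xyz":[6.48,-5.46,0],"grip":0.35},{"twist":[0,0,2.12],"xyz":[6.48,-5.46,0],"grip":0.35}]'

```text
clock: 0.78
position: [0.3768, -0.3066, 0.2378]
ee_rot: [3.141, 0.001, 0.0]
force: [0.6, 1.1, -0.5]
width: 0.505
```

```bash
python3 - <<'E'
from h import *
st();goto([.47,-.136,.238],R.from_matrix(np.diag([1,-1,-1])))
E
```

```text
t0.78 p [ 0.3768 -0.3066  0.2378] w0.505 F [ 0.6  1.1 -0.5] 
 [[ 1.     0.001  0.   ]
 [ 0.001 -1.    -0.   ]
 [ 0.     0.    -1.   ]]
xyz [ 1.56 -2.84 -0.  ]
twist [ 0. -0.  0.]
```

Emit:
jog_arm --moves '[{"xyz":[1.56,-2.84,0],"grip":0.35},{"xyz":[1.56,-2.84,0],"grip":0.35},{"xyz":[1.56,-2.84,0],"grip":0.35},{"xyz":[1.56,-2.84,1.0],"grip":0.35},{"xyz":[1.56,-2.84,2.0],"grip":0.35}]'

```text
invalid input at $.moves[0]: expected keys twist, xyz, grip
```

```bash
python3 - <<'E'
from h import *
st();goto([.47,-.136,.041],R.from_matrix(np.diag([1,-1,-1])))
E
```

```text
t0.78 p [ 0.3768 -0.3066  0.2378] w0.505 F [ 0.6  1.1 -0.5] 
 [[ 1.     0.001  0.   ]
 [ 0.001 -1.    -0.   ]
 [ 0.     0.    -1.   ]]
xyz [ 1.56 -2.84  3.28]
twist [ 0. -0.  0.]
```

Emit:
jog_arm --moves '[{"twist":[0,0,0],"xyz":[1.56,-2.84,0],"grip":0.35},{"twist":[0,0,0],"xyz":[1.56,-2.84,0],"grip":0.35},{"twist":[0,0,0],"xyz":[1.56,-2.84,0],"grip":0.35},{"twist":[0,0,0],"xyz":[1.56,-2.84,0.2],"grip":0.35},{"twist":[0,0,0],"xyz":[1.56,-2.84,1.2],"grip":0.35}]'

```text
clock: 1.4
position: [0.4727, -0.1379, 0.1673]
ee_rot: [3.14, 0.004, 0.012]
force: [0.3, 0.0, -1.9]
width: 0.323
```

```bash
python3 - <<'E'
from h import *
st();goto([.47,-.136,.041],R.from_matrix(np.diag([1,-1,-1])))
E
```

```text
t1.40 p [ 0.4727 -0.1379  0.1673] w0.323 F [ 0.3  0.  -1.9] 
 [[ 1.     0.003  0.007]
 [ 0.003 -1.    -0.002]
 [ 0.007  0.002 -1.   ]]
xyz [-0.06 -0.04  2.1 ]
twist [ 0.01 -0.04  0.01]
```

Emit:
jog_arm --moves '[{"twist":[0,0,0],"xyz":[-0.06,-0.04,1.0],"grip":0.35},{"twist":[0,0,0],"xyz":[-0.06,-0.04,1.9],"grip":0.35},{"twist":[0,0,0],"xyz":[-0.06,-0.04,2.1],"grip":0.35},{"twist":[0,0,0],"xyz":[0.1,-0.04,2.1],"grip":0.35},{"twist":[0,0,0],"xyz":[0.2,-0.04,2.1],"grip":0.35}]'

```text
clock: 2.02
position: [0.4842, -0.1361, 0.0417]
ee_rot: [3.141, 0.001, 0.006]
force: [0.2, -0.6, -0.7]
width: 0.326
```

Emit:
jog_arm --moves '[{"twist":[0,0,0],"xyz":[0.12,0,0],"grip":0.35},{"twist":[0,0,0],"xyz":[0.24,0,0],"grip":0.35},{"twist":[0,0,0],"xyz":[0.36,0,0],"grip":0.35},{"twist":[0,0,0],"xyz":[0.48,0,0],"grip":0.35},{"twist":[0,0,0],"xyz":[0.57,0,0],"grip":0.35}]'

```text
clock: 2.65
position: [0.515, -0.1358, 0.0396]
ee_rot: [3.141, 0.001, -0.003]
force: [-5.5, 0.2, 2.3]
width: 0.324
```

```bash
python3 - <<'E'
from h import *
st();goto([.524,-.136,.041],R.from_matrix(np.diag([1,-1,-1])))
E
```

```text
t2.65 p [ 0.515  -0.1358  0.0396] w0.324 F [-5.5  0.2  2.3] 
 [[ 1.     0.    -0.002]
 [ 0.    -1.    -0.   ]
 [-0.002  0.    -1.   ]]
xyz [ 0.15  0.   -0.02]
twist [0.   0.01 0.  ]
```

Emit:
jog_arm --moves '[{"twist":[0,0,0],"xyz":[0.06,0,0],"grip":0.35},{"twist":[0,0,0],"xyz":[0.1,0,0],"grip":0.35}]'

```text
clock: 2.9
position: [0.5218, -0.1356, 0.0396]
ee_rot: [3.142, 0.001, -0.001]
force: [-2.6, 0.6, -0.4]
width: 0.322
```

Emit:
jog_arm --moves '[{"twist":[0,0,0],"xyz":[0.04,0,0],"grip":0.35},{"twist":[0,0,0],"xyz":[0.05,0,0],"grip":0.35}]'

```text
clock: 3.15
position: [0.525, -0.1356, 0.0397]
ee_rot: [-3.142, -0.001, -0.0]
force: [-2.9, 0.8, -1.1]
width: 0.321
```

```bash
python3 - <<'E'
from h import *
st()
crop("scene","s1.png",150,130,430,320,2.8)
E
```

```text
t3.15 p [ 0.525  -0.1356  0.0397] w0.321 F [-2.9  0.8 -1.1] 
 [[ 1.     0.001  0.   ]
 [ 0.001 -1.     0.   ]
 [ 0.    -0.    -1.   ]]
```

View pics/s1.png

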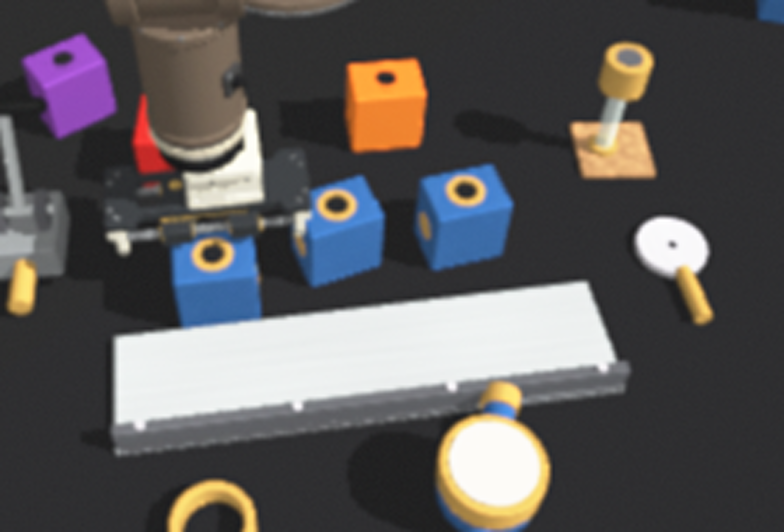

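Housing C (crop 215,280) is square and close to the fence; the others and the indicator are untouched. I'll ease it on until contact.

Emit:
jog_arm --moves '[{"twist":[0,0,0],"xyz":[0.04,0,0],"grip":0.35},{"twist":[0,0,0],"xyz":[0.05,0,0],"grip":0.35}]'

```text
clock: 3.45
position: [0.5281, -0.1356, 0.0398]
ee_rot: [3.142, 0.001, 0.0]
force: [-2.2, 0.3, -1.8]
width: 0.327
```

Emit:
jog_arm --moves '[{"twist":[0,0,0],"xyz":[0.04,0,0],"grip":0.35},{"twist":[0,0,0],"xyz":[0.05,0,0],"grip":0.35}]'

```text
clock: 3.7
position: [0.5285, -0.1357, 0.0396]
ee_rot: [3.142, 0.001, -0.007]
force: [-11.9, -0.4, 10.2]
width: 0.329
```

Emit:
jog_arm --moves '[{"twist":[0,0,0],"xyz":[-0.17,0,0],"grip":0.35},{"twist":[0,0,0],"xyz":[-0.17,0,-0.4],"grip":0.35},{"twist":[0,0,0],"xyz":[-0.17,0,-0.69],"grip":0.35},{"twist":[0,0,0],"xyz":[-0.17,0,-0.69],"grip":0.35}]'

```text
clock: 4.2
position: [0.5224, -0.1358, 0.0826]
ee_rot: [3.141, 0.001, 0.007]
force: [-0.5, 0.1, 0.1]
width: 0.323
```

Emit:
jog_arm --moves '[{"twist":[0,0,0],"xyz":[0.12,0,0],"grip":0.35},{"twist":[0,0,0],"xyz":[0.25,0,-0.11],"grip":0.35},{"twist":[0,0,0],"xyz":[0.39,0,-0.21],"grip":0.35},{"twist":[0,0,0],"xyz":[0.55,0,-0.28],"grip":0.35},{"twist":[0,0,0],"xyz":[0.72,0,-0.33],"grip":0.35}]'

```text
clock: 4.82
position: [0.5649, -0.1355, 0.1014]
ee_rot: [3.142, 0.001, 0.001]
force: [-0.3, -0.0, 0.7]
width: 0.325
```

Emit:
jog_arm --moves '[{"twist":[0,0,0],"xyz":[0.17,0,-0.03],"grip":0.35},{"twist":[0,0,0],"xyz":[0.35,0,-0.04],"grip":0.35},{"twist":[0,0,0],"xyz":[0.5,0,-0.03],"grip":0.35},{"twist":[0,0,0],"xyz":[0.6,0,-0.02],"grip":0.35},{"twist":[0,0,0],"xyz":[0.6,0,-0.02],"grip":0.35}]'

```text
clock: 5.45
position: [0.6001, -0.1354, 0.1019]
ee_rot: [-3.141, -0.001, 0.0]
force: [-0.4, 0.1, -0.4]
width: 0.327
```

Emit:
jog_arm --moves '[{"twist":[0,0,0],"xyz":[-0.7,0,-0.5],"grip":0.35},{"twist":[0,0,0],"xyz":[-1.7,0,-0.5],"grip":0.35},{"twist":[0,0,0],"xyz":[-2.0,0,-0.5],"grip":0.35}]'

```text
clock: 5.82
position: [0.4757, -0.1359, 0.1321]
ee_rot: [3.141, -0.001, -0.004]
force: [0.5, -0.4, 0.6]
width: 0.325
```

```bash
python3 - <<'E'
from h import *
st()
crop("scene","s2.png",150,130,430,320,2.8)
E
```

```text
t5.83 p [ 0.4757 -0.1359  0.1321] w0.325 F [ 0.5 -0.4  0.6] 
 [[ 1.    -0.    -0.003]
 [-0.    -1.    -0.   ]
 [-0.003  0.    -1.   ]]
```

View pics/s2.png

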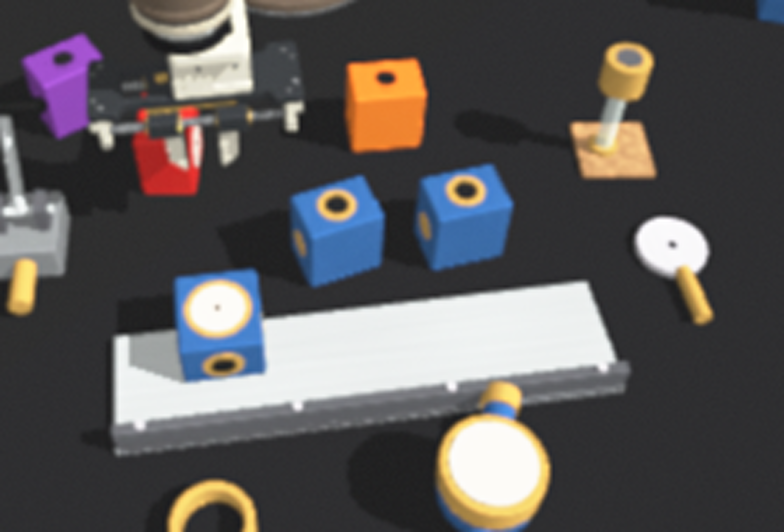

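Housing C lies dial up on the bed (crop 218,308). Next I'll slide it home.

Emit:
jog_arm --moves '[{"twist":[0,0,0],"xyz":[0.6,0,0.6],"grip":0.35},{"twist":[0,0,0],"xyz":[1.3,0,1.28],"grip":0.35},{"twist":[0,0,0],"xyz":[1.3,0,1.28],"grip":0.35},{"twist":[0,0,0],"xyz":[1.5,0,1.28],"grip":0.35},{"twist":[0,0,0],"xyz":[1.65,0,1.28],"grip":0.35}]'

```text
clock: 6.5
position: [0.579, -0.1359, 0.0565]
ee_rot: [3.141, 0.0, 0.001]
force: [-2.5, 0.3, -1.1]
width: 0.322
```

Emit:
jog_arm --moves '[{"twist":[0,0,0],"xyz":[0.1,0,0],"grip":0.35},{"twist":[0,0,0],"xyz":[0.2,0,0],"grip":0.35},{"twist":[0,0,0],"xyz":[0.3,0,0],"grip":0.35},{"twist":[0,0,0],"xyz":[0.36,0,0],"grip":0.35}]'

```text
clock: 7.0
position: [0.5999, -0.1358, 0.0561]
ee_rot: [3.141, 0.0, -0.001]
force: [-8.0, 0.1, 7.0]
width: 0.323
```

Emit:
jog_arm --moves '[{"twist":[0,0,0],"xyz":[0.06,0,0],"grip":0.35},{"twist":[0,0,0],"xyz":[0.08,0,0],"grip":0.35}]'

```text
clock: 7.25
position: [0.6047, -0.1359, 0.0561]
ee_rot: [3.141, 0.001, -0.001]
force: [-7.9, -0.5, 6.2]
width: 0.321
```

Emit:
jog_arm --moves '[{"twist":[0,0,0],"xyz":[0.03,0,0],"grip":0.35},{"twist":[0,0,0],"xyz":[0.03,0,0],"grip":0.35}]'

```text
clock: 7.5
position: [0.6066, -0.1359, 0.0561]
ee_rot: [3.141, 0.0, -0.001]
force: [-5.4, 0.1, 4.0]
width: 0.324
```

Emit:
jog_arm --moves '[{"twist":[0,0,0],"xyz":[0.03,0,0],"grip":0.35},{"twist":[0,0,0],"xyz":[0.04,0,0],"grip":0.35}]'

```text
clock: 7.75
position: [0.6073, -0.1359, 0.056]
ee_rot: [3.141, 0.0, -0.006]
force: [-13.2, -0.1, 10.6]
width: 0.322
```

Emit:
jog_arm --moves '[{"twist":[0,0,0],"xyz":[0.03,0,0],"grip":0.35},{"twist":[0,0,0],"xyz":[0.03,0,0],"grip":0.35}]'

```text
clock: 8.0
position: [0.6073, -0.1359, 0.0558]
ee_rot: [3.141, 0.0, -0.011]
force: [-17.5, -0.0, 14.6]
width: 0.327
```

Emit:
jog_arm --moves '[{"twist":[0,0,0],"xyz":[-0.5,0,-0.1],"grip":0.35},{"twist":[0,0,0],"xyz":[-1.2,-0.3,-0.9],"grip":0.35},{"twist":[0,0,0],"xyz":[-1.9,-1.0,-1.2],"grip":0.35},{"twist":[0,0,0],"xyz":[-2.4,-1.8,-1.2],"grip":0.35},{"twist":[0,0,0],"xyz":[-2.4,-2.04,-1.2],"grip":0.35}]'

```text
clock: 8.62
position: [0.466, -0.0104, 0.1287]
ee_rot: [-3.141, -0.007, -0.003]
force: [0.3, -0.5, 0.5]
width: 0.326
```

Emit:
jog_arm --moves '[{"twist":[0,0,0],"xyz":[0,0,0.6],"grip":0.35},{"twist":[0,0,0],"xyz":[0,0,1.2],"grip":0.35},{"twist":[0,0,0],"xyz":[0,0,1.45],"grip":0.35},{"twist":[0,0,0],"xyz":[0,0,1.45],"grip":0.35}]'

```text
clock: 9.12
position: [0.4674, -0.0134, 0.04]
ee_rot: [3.141, 0.001, -0.001]
force: [0.6, 0.1, 1.0]
width: 0.326
```

```bash
python3 - <<'E'
from h import *
st();goto([.465,-.0135,.041],R.from_matrix(np.diag([1,-1,-1])))
crop("top","t2.png",100,130,366,260,3)
E
```

```text
t9.12 p [ 0.4674 -0.0134  0.04  ] w0.326 F [0.6 0.1 1. ] 
 [[ 1.     0.    -0.001]
 [ 0.    -1.    -0.   ]
 [-0.001  0.    -1.   ]]
xyz [-0.04  0.   -0.02]
twist [0. 0. 0.]
```

View pics/t2.png

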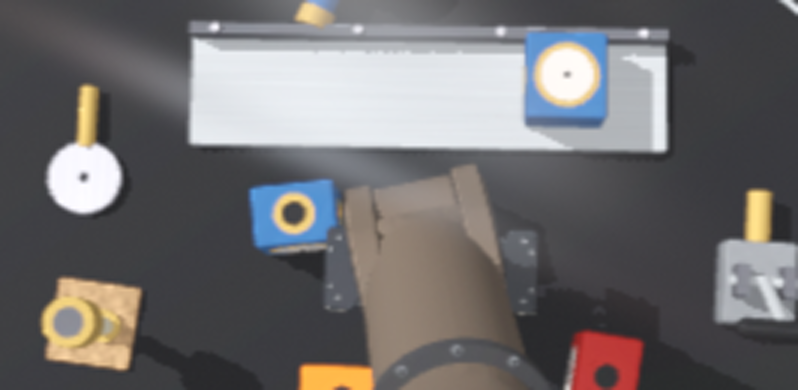

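C is home at the stop bar, and A and the indicator are unchanged. Next is B.

Emit:
jog_arm --moves '[{"twist":[0,0,0],"xyz":[0.15,0,0],"grip":0.35},{"twist":[0,0,0],"xyz":[0.27,0,0],"grip":0.35},{"twist":[0,0,0],"xyz":[0.38,0,0],"grip":0.35},{"twist":[0,0,0],"xyz":[0.49,0,0],"grip":0.35},{"twist":[0,0,0],"xyz":[0.6,0,0],"grip":0.35}]'

```text
clock: 9.8
position: [0.5026, -0.0135, 0.0403]
ee_rot: [3.141, 0.001, -0.003]
force: [-9.4, 0.6, 6.2]
width: 0.325
```

Emit:
jog_arm --moves '[{"twist":[0,0,0],"xyz":[0.1,0,0],"grip":0.35},{"twist":[0,0,0],"xyz":[0.2,0,0],"grip":0.35},{"twist":[0,0,0],"xyz":[0.3,0,0],"grip":0.35},{"twist":[0,0,0],"xyz":[0.35,0,0],"grip":0.35},{"twist":[0,0,0],"xyz":[0.37,0,0],"grip":0.35}]'

```text
clock: 10.42
position: [0.5252, -0.0138, 0.0401]
ee_rot: [3.141, -0.0, -0.001]
force: [-4.9, -1.2, 0.9]
width: 0.326
```

Emit:
jog_arm --moves '[{"twist":[0,0,0],"xyz":[0.03,0,0],"grip":0.35},{"twist":[0,0,0],"xyz":[0.05,0,0],"grip":0.35}]'

```text
clock: 10.68
position: [0.5279, -0.0135, 0.0402]
ee_rot: [3.141, 0.001, -0.002]
force: [-8.5, -0.9, 1.1]
width: 0.322
```

Emit:
jog_arm --moves '[{"twist":[0,0,0],"xyz":[0.03,0,0],"grip":0.35},{"twist":[0,0,0],"xyz":[0.04,0,0],"grip":0.35}]'

```text
clock: 10.92
position: [0.528, -0.0135, 0.0402]
ee_rot: [3.141, 0.001, -0.008]
force: [-15.8, -0.7, 12.3]
width: 0.326
```

Emit:
jog_arm --moves '[{"twist":[0,0,0],"xyz":[-0.17,0,0],"grip":0.35},{"twist":[0,0,0],"xyz":[-0.17,0,-0.4],"grip":0.35},{"twist":[0,0,0],"xyz":[-0.17,0,-0.69],"grip":0.35},{"twist":[0,0,0],"xyz":[-0.17,0,-0.69],"grip":0.35}]'

```text
clock: 11.42
position: [0.5227, -0.013, 0.0833]
ee_rot: [-3.141, -0.001, -0.008]
force: [-0.4, -0.1, -0.1]
width: 0.324
```

Contact is at .528, as before. I'll use the same tipping arc.

Emit:
jog_arm --moves '[{"twist":[0,0,0],"xyz":[0.12,0,0],"grip":0.35},{"twist":[0,0,0],"xyz":[0.25,0,-0.11],"grip":0.35},{"twist":[0,0,0],"xyz":[0.39,0,-0.21],"grip":0.35},{"twist":[0,0,0],"xyz":[0.55,0,-0.28],"grip":0.35},{"twist":[0,0,0],"xyz":[0.72,0,-0.33],"grip":0.35}]'

```text
clock: 12.05
position: [0.5649, -0.0131, 0.1019]
ee_rot: [-3.142, -0.001, -0.001]
force: [-1.3, -0.6, -0.7]
width: 0.324
```

Emit:
jog_arm --moves '[{"twist":[0,0,0],"xyz":[0.17,0,-0.03],"grip":0.35},{"twist":[0,0,0],"xyz":[0.35,0,-0.04],"grip":0.35},{"twist":[0,0,0],"xyz":[0.5,0,-0.03],"grip":0.35},{"twist":[0,0,0],"xyz":[0.6,0,-0.02],"grip":0.35},{"twist":[0,0,0],"xyz":[0.6,0,-0.02],"grip":0.35}]'

```text
clock: 12.68
position: [0.6, -0.0131, 0.1025]
ee_rot: [-3.142, -0.001, 0.0]
force: [-0.2, -0.9, 0.3]
width: 0.321
```

Emit:
jog_arm --moves '[{"twist":[0,0,0],"xyz":[-0.7,0,-0.5],"grip":0.35},{"twist":[0,0,0],"xyz":[-1.7,0,-0.5],"grip":0.35},{"twist":[0,0,0],"xyz":[-2.0,0,-0.5],"grip":0.35}]'

```text
clock: 13.05
position: [0.4756, -0.0135, 0.1327]
ee_rot: [3.141, 0.001, -0.004]
force: [0.8, 0.0, -0.2]
width: 0.326
```

```bash
python3 - <<'E'
from h import *
st()
crop("scene","s3.png",150,130,430,320,2.8)
E
```

```text
t13.05 p [ 0.4756 -0.0135  0.1327] w0.326 F [ 0.8  0.  -0.2] 
 [[ 1.     0.001 -0.002]
 [ 0.001 -1.    -0.001]
 [-0.002  0.001 -1.   ]]
```

View pics/s3.png

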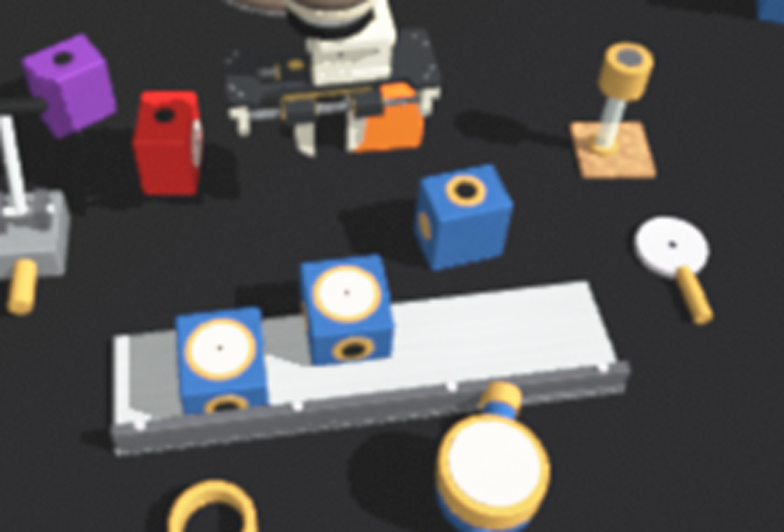

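B is dial up at crop (346,293) and C is home. I'll slide B home.

Emit:
jog_arm --moves '[{"twist":[0,0,0],"xyz":[0.6,0,0.6],"grip":0.35},{"twist":[0,0,0],"xyz":[1.3,0,1.28],"grip":0.35},{"twist":[0,0,0],"xyz":[1.3,0,1.28],"grip":0.35},{"twist":[0,0,0],"xyz":[1.5,0,1.28],"grip":0.35},{"twist":[0,0,0],"xyz":[1.65,0,1.28],"grip":0.35}]'

```text
clock: 13.72
position: [0.5786, -0.0132, 0.0569]
ee_rot: [3.141, 0.001, -0.0]
force: [-3.6, -0.4, -1.7]
width: 0.324
```

Emit:
jog_arm --moves '[{"twist":[0,0,0],"xyz":[0.1,0,0],"grip":0.35},{"twist":[0,0,0],"xyz":[0.2,0,0],"grip":0.35},{"twist":[0,0,0],"xyz":[0.3,0,0],"grip":0.35},{"twist":[0,0,0],"xyz":[0.4,0,0],"grip":0.35},{"twist":[0,0,0],"xyz":[0.45,0,0],"grip":0.35}]'

```text
clock: 14.35
position: [0.6055, -0.0132, 0.0563]
ee_rot: [3.141, 0.001, -0.001]
force: [-8.7, -0.4, 5.8]
width: 0.326
```

Emit:
jog_arm --moves '[{"twist":[0,0,0],"xyz":[0.02,0,0],"grip":0.35},{"twist":[0,0,0],"xyz":[0.03,0,0],"grip":0.35}]'

```text
clock: 14.6
position: [0.6067, -0.0132, 0.0563]
ee_rot: [3.141, 0.001, -0.003]
force: [-9.3, 0.2, 7.1]
width: 0.325
```

Emit:
jog_arm --moves '[{"twist":[0,0,0],"xyz":[0.02,0,0],"grip":0.35},{"twist":[0,0,0],"xyz":[0.03,0,0],"grip":0.35}]'

```text
clock: 14.85
position: [0.6067, -0.0132, 0.0563]
ee_rot: [3.141, 0.001, -0.008]
force: [-16.2, 0.2, 13.4]
width: 0.324
```

Emit:
jog_arm --moves '[{"twist":[0,0,0],"xyz":[-0.5,0,-0.1],"grip":0.35},{"twist":[0,0,0],"xyz":[-1.2,-0.3,-0.9],"grip":0.35},{"twist":[0,0,0],"xyz":[-1.9,-1.0,-1.2],"grip":0.35},{"twist":[0,0,0],"xyz":[-2.4,-1.8,-1.2],"grip":0.35},{"twist":[0,0,0],"xyz":[-2.4,-2.14,-1.2],"grip":0.35}]'

```text
clock: 15.48
position: [0.4645, 0.1185, 0.1295]
ee_rot: [-3.14, -0.008, -0.005]
force: [0.7, -0.9, -0.5]
width: 0.329
```

Emit:
jog_arm --moves '[{"twist":[0,0,0],"xyz":[0,0,0.6],"grip":0.35},{"twist":[0,0,0],"xyz":[0,0,1.2],"grip":0.35},{"twist":[0,0,0],"xyz":[0,0,1.45],"grip":0.35},{"twist":[0,0,0],"xyz":[0,0,1.45],"grip":0.35}]'

```text
clock: 15.98
position: [0.4656, 0.1152, 0.0408]
ee_rot: [3.142, 0.001, -0.0]
force: [-0.6, 0.2, 1.0]
width: 0.322
```

```bash
python3 - <<'E'
from h import *
crop("scene","s4.png",150,130,430,320,2.8)
E
```

```text
(no output)
```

View pics/s4.png

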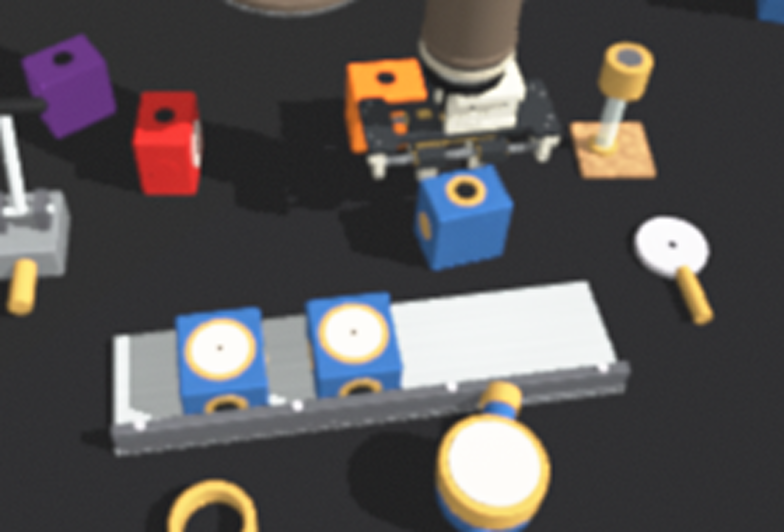

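B and C are home and A is untouched at crop (463,215), so I'll push A now. Contact is expected at about .527.

Emit:
jog_arm --moves '[{"twist":[0,0,0],"xyz":[0.15,0,0],"grip":0.35},{"twist":[0,0,0],"xyz":[0.27,0,0],"grip":0.35},{"twist":[0,0,0],"xyz":[0.38,0,0],"grip":0.35},{"twist":[0,0,0],"xyz":[0.49,0,0],"grip":0.35},{"twist":[0,0,0],"xyz":[0.6,0,0],"grip":0.35}]'

```text
clock: 16.65
position: [0.5006, 0.1148, 0.0408]
ee_rot: [3.141, 0.001, -0.003]
force: [-5.7, 0.8, 5.2]
width: 0.323
```

Emit:
jog_arm --moves '[{"twist":[0,0,0],"xyz":[0.1,0,0],"grip":0.35},{"twist":[0,0,0],"xyz":[0.2,0,0],"grip":0.35},{"twist":[0,0,0],"xyz":[0.3,0,0],"grip":0.35},{"twist":[0,0,0],"xyz":[0.35,0,0],"grip":0.35},{"twist":[0,0,0],"xyz":[0.37,0,0],"grip":0.35}]'

```text
clock: 17.27
position: [0.5234, 0.1148, 0.0407]
ee_rot: [3.141, 0.0, -0.001]
force: [-2.8, 0.2, 0.8]
width: 0.325
```

Emit:
jog_arm --moves '[{"twist":[0,0,0],"xyz":[0.03,0,0],"grip":0.35},{"twist":[0,0,0],"xyz":[0.05,0,0],"grip":0.35}]'

```text
clock: 17.52
position: [0.5265, 0.1151, 0.0408]
ee_rot: [3.141, 0.001, -0.0]
force: [-2.6, -1.2, 0.2]
width: 0.324
```

Emit:
jog_arm --moves '[{"twist":[0,0,0],"xyz":[0.03,0,0],"grip":0.35},{"twist":[0,0,0],"xyz":[0.04,0,0],"grip":0.35}]'

```text
clock: 17.77
position: [0.5272, 0.1151, 0.0408]
ee_rot: [3.141, 0.002, -0.005]
force: [-10.7, -0.6, 7.5]
width: 0.325
```

Emit:
jog_arm --moves '[{"twist":[0,0,0],"xyz":[-0.17,0,0],"grip":0.35},{"twist":[0,0,0],"xyz":[-0.17,0,-0.4],"grip":0.35},{"twist":[0,0,0],"xyz":[-0.17,0,-0.69],"grip":0.35},{"twist":[0,0,0],"xyz":[-0.17,0,-0.69],"grip":0.35}]'

```text
clock: 18.27
position: [0.5201, 0.1156, 0.0837]
ee_rot: [-3.14, -0.001, -0.006]
force: [0.2, 0.1, -1.2]
width: 0.325
```

Emit:
jog_arm --moves '[{"twist":[0,0,0],"xyz":[0.12,0,0],"grip":0.35},{"twist":[0,0,0],"xyz":[0.25,0,-0.11],"grip":0.35},{"twist":[0,0,0],"xyz":[0.39,0,-0.21],"grip":0.35},{"twist":[0,0,0],"xyz":[0.55,0,-0.28],"grip":0.35},{"twist":[0,0,0],"xyz":[0.72,0,-0.33],"grip":0.35}]'

```text
clock: 18.9
position: [0.5629, 0.1152, 0.1025]
ee_rot: [-3.141, -0.001, -0.001]
force: [-1.2, 0.1, -0.7]
width: 0.329
```

Emit:
jog_arm --moves '[{"twist":[0,0,0],"xyz":[0.17,0,-0.03],"grip":0.35},{"twist":[0,0,0],"xyz":[0.35,0,-0.04],"grip":0.35},{"twist":[0,0,0],"xyz":[0.5,0,-0.03],"grip":0.35},{"twist":[0,0,0],"xyz":[0.6,0,-0.02],"grip":0.35},{"twist":[0,0,0],"xyz":[0.6,0,-0.02],"grip":0.35}]'

```text
clock: 19.52
position: [0.5981, 0.1152, 0.103]
ee_rot: [3.142, 0.001, -0.0]
force: [0.1, 0.8, 0.0]
width: 0.324
```

Emit:
jog_arm --moves '[{"twist":[0,0,0],"xyz":[-0.7,0,-0.5],"grip":0.35},{"twist":[0,0,0],"xyz":[-1.7,0,-0.5],"grip":0.35},{"twist":[0,0,0],"xyz":[-2.0,0,-0.5],"grip":0.35}]'

```text
clock: 19.9
position: [0.4739, 0.1149, 0.1334]
ee_rot: [3.141, 0.003, -0.003]
force: [0.6, 0.0, 0.4]
width: 0.327
```

```bash
python3 - <<'E'
from h import *
crop("scene","s5.png",150,130,430,320,2.8)
E
```

```text
(no output)
```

View pics/s5.png

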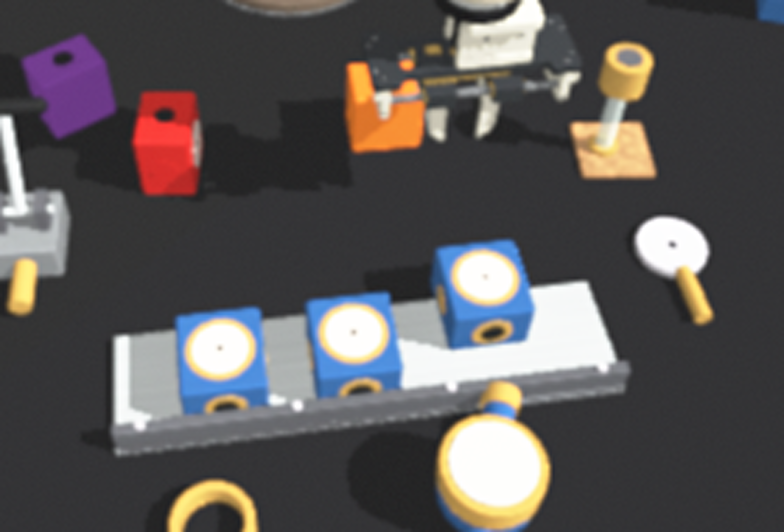

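A is dial up at crop (485,277). I'll slide it home too.

Emit:
jog_arm --moves '[{"twist":[0,0,0],"xyz":[0.6,0,0.6],"grip":0.35},{"twist":[0,0,0],"xyz":[1.3,0,1.28],"grip":0.35},{"twist":[0,0,0],"xyz":[1.3,0,1.28],"grip":0.35},{"twist":[0,0,0],"xyz":[1.5,0,1.28],"grip":0.35},{"twist":[0,0,0],"xyz":[1.65,0,1.28],"grip":0.35}]'

```text
clock: 20.58
position: [0.5772, 0.1155, 0.0577]
ee_rot: [-3.141, -0.002, -0.001]
force: [-1.9, -0.4, -1.0]
width: 0.325
```

Emit:
jog_arm --moves '[{"twist":[0,0,0],"xyz":[0.1,0,0],"grip":0.35},{"twist":[0,0,0],"xyz":[0.2,0,0],"grip":0.35},{"twist":[0,0,0],"xyz":[0.3,0,0],"grip":0.35},{"twist":[0,0,0],"xyz":[0.4,0,0],"grip":0.35},{"twist":[0,0,0],"xyz":[0.45,0,0],"grip":0.35}]'

```text
clock: 21.2
position: [0.6037, 0.1154, 0.057]
ee_rot: [-3.142, -0.001, 0.001]
force: [-5.7, -0.4, 4.4]
width: 0.326
```

Emit:
jog_arm --moves '[{"twist":[0,0,0],"xyz":[0.02,0,0],"grip":0.35},{"twist":[0,0,0],"xyz":[0.03,0,0],"grip":0.35}]'

```text
clock: 21.45
position: [0.6051, 0.1154, 0.0569]
ee_rot: [3.142, 0.002, -0.001]
force: [-6.8, 0.2, 5.2]
width: 0.323
```

Emit:
jog_arm --moves '[{"twist":[0,0,0],"xyz":[0.02,0,0],"grip":0.35},{"twist":[0,0,0],"xyz":[0.03,0,0],"grip":0.35}]'

```text
clock: 21.7
position: [0.6061, 0.1154, 0.0568]
ee_rot: [3.141, 0.002, -0.003]
force: [-9.9, -0.7, 8.9]
width: 0.325
```

Emit:
jog_arm --moves '[{"twist":[0,0,0],"xyz":[0.03,0,0],"grip":0.35},{"twist":[0,0,0],"xyz":[0.03,0,0],"grip":0.35}]'

```text
clock: 21.95
position: [0.6061, 0.1154, 0.0567]
ee_rot: [3.141, 0.002, -0.009]
force: [-15.5, -0.3, 12.2]
width: 0.323
```

Emit:
jog_arm --moves '[{"twist":[0,0,0],"xyz":[-0.7,0,-0.2],"grip":0.35},{"twist":[0,0,0],"xyz":[-1.3,0,-1],"grip":0.35},{"twist":[0,0,0],"xyz":[-1.5,0,-2],"grip":-1},{"twist":[0,0,0],"xyz":[-1.8,-0.2,-3],"grip":-1},{"twist":[0,0,0],"xyz":[-2.2,-0.7,-3.2],"grip":-1}]'

```text
clock: 22.58
position: [0.4798, 0.1573, 0.2534]
ee_rot: [-3.139, 0.004, -0.014]
force: [0.8, 1.1, -0.6]
width: 0.6
```

```bash
python3 - <<'E'
from h import *
st();goto([.411,.3055,.24],R.from_matrix(np.diag([1,-1,-1])))
E
```

```text
t22.57 p [0.4798 0.1573 0.2534] w0.600 F [ 0.8  1.1 -0.6] 
 [[ 1.    -0.003  0.009]
 [-0.003 -1.     0.003]
 [ 0.009 -0.003 -1.   ]]
xyz [-1.16 -2.47  0.22]
twist [-0.01 -0.05 -0.02]
```

Emit:
jog_arm --moves '[{"twist":[0,0,0],"xyz":[-0.5,-1.0,0.1],"grip":-1},{"twist":[0,0,0],"xyz":[-0.9,-2.0,0.2],"grip":-1},{"twist":[0,0,0],"xyz":[-1.16,-2.47,0.22],"grip":-1},{"twist":[0,0,0],"xyz":[-1.16,-2.47,0.22],"grip":-1},{"twist":[0,0,0],"xyz":[-1.16,-2.47,0.22],"grip":-1}]'

```text
clock: 23.2
position: [0.4084, 0.3049, 0.2357]
ee_rot: [-3.141, -0.0, -0.002]
force: [0.5, -0.5, -0.7]
width: 1.002
```

```bash
python3 - <<'E'
from h import *
st();goto([.411,.3055,.113],R.from_matrix(np.diag([1,-1,-1])))
crop("scene","s6.png",290,110,450,240,4)
E
```

```text
t23.20 p [0.4084 0.3049 0.2357] w1.002 F [ 0.5 -0.5 -0.7] 
 [[ 1.     0.     0.001]
 [ 0.    -1.     0.   ]
 [ 0.001 -0.    -1.   ]]
xyz [ 0.04 -0.01  2.04]
twist [-0.   -0.01  0.  ]
```

View pics/s6.png

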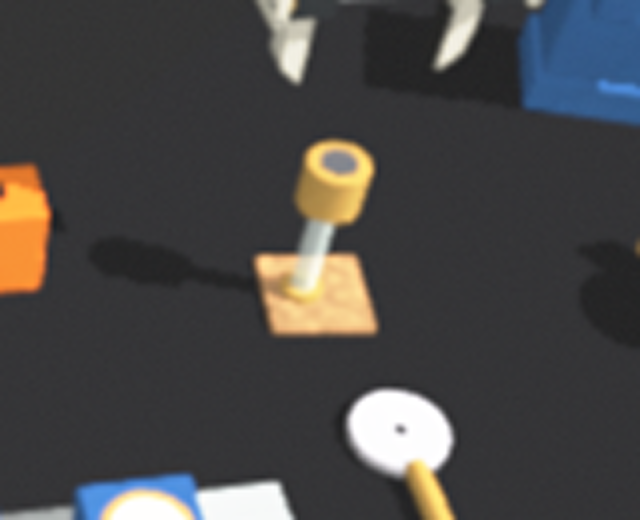

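```bash
python3 - <<'E'
from h import *
s=lambda u,v,z:pix("scene",290+(u+.5)/4-.5,110+(v+.5)/4-.5,z).round(4)
t=lambda u,v,z:pix("top",100+(u+.5)/3-.5,130+(v+.5)/3-.5,z).round(4)
print("head",s(339,161,.141),t(69,322,.141));print("foot",s(304,289,.014),"outlet",s(400,429,.01),t(84,177,.01))
print("coaster",np.mean([s(*c,.006) for c in[(255,255),(356,254),(378,332),(271,333)]],0))
o=arm.observe()["position"];print("tips mid check",proj("scene",o+[0,.055,-.011]),proj("scene",o+[0,-.055,-.011]))
E
```

```text
head [0.4115 0.3051 0.141 ] [0.4131 0.305  0.141 ]
foot [0.4192 0.3042 0.014 ] outlet [0.5591 0.3311 0.01  ] [0.5589 0.332  0.01  ]
coaster [0.417125 0.31535  0.006   ]
tips mid check [400.38884343 124.28927434] [361.08245956 127.93351796]
```

Emit:
jog_arm --moves '[{"twist":[0,0,0],"xyz":[0.07,0,0],"grip":-1},{"twist":[0,0,0],"xyz":[0.07,0,0.6],"grip":-1},{"twist":[0,0,0],"xyz":[0.07,0,1.2],"grip":-1},{"twist":[0,0,0],"xyz":[0.07,0,1.8],"grip":-1},{"twist":[0,0,0],"xyz":[0.07,0,2.04],"grip":-1}]'

```text
clock: 23.88
position: [0.4118, 0.3038, 0.1112]
ee_rot: [3.14, -0.001, -0.003]
force: [0.1, 0.4, 0.6]
width: 1.002
```

Emit:
jog_arm --moves '[{"twist":[0,0,0],"xyz":[0,0,0],"grip":-0.5},{"twist":[0,0,0],"xyz":[0,0,0],"grip":-0.1},{"twist":[0,0,0],"xyz":[0,0,0],"grip":0.0},{"twist":[0,0,0],"xyz":[0,0,0],"grip":0.1},{"twist":[0,0,0],"xyz":[0,0,0],"grip":0.2}]' --force 12

```text
clock: 24.5
position: [0.4118, 0.3055, 0.1133]
ee_rot: [-3.141, -0.001, -0.001]
force: [-0.8, 0.3, 0.9]
width: 0.505
```

Emit:
jog_arm --moves '[{"twist":[0,0,0],"xyz":[0,0,0],"grip":0.3},{"twist":[0,0,0],"xyz":[0,0,0],"grip":0.3}]' --force 15

```text
clock: 24.75
position: [0.4119, 0.3058, 0.1132]
ee_rot: [-3.141, -0.001, -0.001]
force: [-0.3, 0.8, 3.5]
width: 0.498
```

Emit:
jog_arm --moves '[{"twist":[0,0,0],"xyz":[0,0,-0.4],"grip":0.4},{"twist":[0,0,0],"xyz":[0,0,-0.7],"grip":0.4},{"twist":[0,0,0],"xyz":[0.4,-0.1,-0.7],"grip":0.4},{"twist":[0,0,0],"xyz":[0.9,-0.2,-0.7],"grip":0.4},{"twist":[0,0,0],"xyz":[1.4,-0.3,-0.7],"grip":0.4}]' --force 20

```text
clock: 25.38
position: [0.496, 0.3228, 0.1541]
ee_rot: [3.14, 0.001, -0.002]
force: [-0.3, -0.1, -3.2]
width: 0.495
```

Emit:
jog_arm --moves '[{"twist":[0,0,0],"xyz":[0.4,-0.06,0],"grip":0.4},{"twist":[0,0,0],"xyz":[0.8,-0.1,0],"grip":0.4},{"twist":[0,0,0],"xyz":[1.05,-0.13,0.1],"grip":0.4},{"twist":[0,0,0],"xyz":[1.05,-0.13,0.3],"grip":0.4},{"twist":[0,0,0],"xyz":[1.05,-0.13,0.4],"grip":0.4}]'

```text
clock: 26.0
position: [0.5569, 0.3308, 0.1291]
ee_rot: [3.14, 0.002, -0.004]
force: [0.1, 0.1, -2.8]
width: 0.497
```

```bash
python3 - <<'E'
from h import *
st();goto([.559,.3315,.1172],R.from_matrix(np.diag([1,-1,-1])))
crop("scene","s7.png",290,110,450,240,4)
E
```

```text
t26.00 p [0.5569 0.3308 0.1291] w0.497 F [ 0.1  0.1 -2.8] 
 [[ 1.     0.001 -0.003]
 [ 0.001 -1.    -0.002]
 [-0.003  0.002 -1.   ]]
xyz [ 0.04 -0.01  0.2 ]
twist [0.01 0.02 0.01]
```

View pics/s7.png

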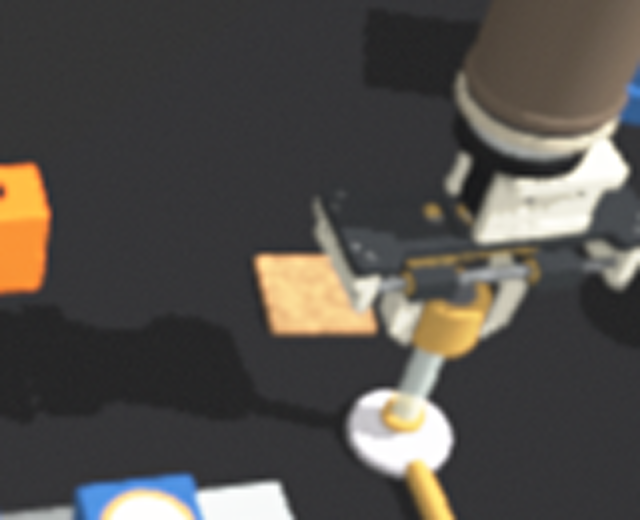

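The indicator hangs upright with its foot (404,412) over the outlet. Lowering it now.

Emit:
jog_arm --moves '[{"twist":[0,0,0],"xyz":[0,0,0.08],"grip":0.4},{"twist":[0,0,0],"xyz":[0,0,0.15],"grip":0.4},{"twist":[0,0,0],"xyz":[0,0,0.15],"grip":0.4}]'

```text
clock: 26.42
position: [0.5584, 0.3311, 0.1217]
ee_rot: [3.141, 0.001, -0.0]
force: [-0.1, 0.2, -3.2]
width: 0.496
```

Emit:
jog_arm --moves '[{"twist":[0,0,0],"xyz":[0,0,0.015],"grip":0.4},{"twist":[0,0,0],"xyz":[0,0,0.03],"grip":0.4}]'

```text
clock: 26.68
position: [0.5588, 0.3312, 0.1203]
ee_rot: [-3.141, -0.001, -0.001]
force: [-0.7, -0.9, -3.6]
width: 0.5
```

Emit:
jog_arm --moves '[{"twist":[0,0,0],"xyz":[0,0,0.02],"grip":0.4},{"twist":[0,0,0],"xyz":[0,0,0.03],"grip":0.4}]'

```text
clock: 26.92
position: [0.5587, 0.3312, 0.1182]
ee_rot: [3.142, 0.001, -0.0]
force: [0.3, 0.6, -4.0]
width: 0.496
```

Emit:
jog_arm --moves '[{"twist":[0,0,0],"xyz":[0,0,0.015],"grip":0.4},{"twist":[0,0,0],"xyz":[0,0,0.02],"grip":0.4}]'

```text
clock: 27.18
position: [0.5588, 0.3313, 0.1173]
ee_rot: [-3.141, -0.001, -0.001]
force: [0.1, -1.2, -0.2]
width: 0.496
```

Touchdown at .1173: the weight has come off. Releasing.

Emit:
jog_arm --moves '[{"twist":[0,0,0],"xyz":[0,0,0],"grip":-0.05},{"twist":[0,0,0],"xyz":[0,0,0],"grip":-0.15},{"twist":[0,0,0],"xyz":[0,0,0],"grip":-0.5},{"twist":[0,0,0],"xyz":[0,0,0],"grip":-1},{"twist":[0,0,0],"xyz":[0,0,0],"grip":-1}]'

```text
clock: 27.8
position: [0.5587, 0.3312, 0.1171]
ee_rot: [3.142, 0.001, 0.0]
force: [-1.2, 0.4, -0.7]
width: 0.849
```

Emit:
jog_arm --moves '[{"twist":[0,0,0],"xyz":[0,0,-0.3],"grip":-1},{"twist":[0,0,0],"xyz":[0,0,-1.2],"grip":-1},{"twist":[0,0,0],"xyz":[0,0,-2.2],"grip":-1},{"twist":[0,0,0],"xyz":[-0.8,0.5,-2.3],"grip":-1},{"twist":[0,0,0],"xyz":[-1.5,1.1,-2.3],"grip":-1}]'

```text
clock: 28.42
position: [0.468, 0.2657, 0.2576]
ee_rot: [-3.139, -0.003, -0.005]
force: [0.5, -0.7, 0.7]
width: 1.004
```

Emit:
jog_arm --moves '[{"twist":[0,0,0],"xyz":[-0.9,0.5,0],"grip":0},{"twist":[0,0,0],"xyz":[-1.8,1,0],"grip":1},{"twist":[0,0,0],"xyz":[-2.2,1.8,0],"grip":1},{"twist":[0,0,0],"xyz":[-2.2,2.8,0],"grip":1},{"twist":[0,0,0],"xyz":[-2.2,3.8,0],"grip":1}]'

```text
clock: 29.05
position: [0.3368, 0.0357, 0.2567]
ee_rot: [-3.141, -0.003, -0.005]
force: [0.9, -0.4, 0.4]
width: 0.506
```

Emit:
jog_arm --moves '[{"twist":[0,0,0],"xyz":[0,1,0],"grip":1},{"twist":[0,0,0],"xyz":[0,2,0],"grip":1},{"twist":[0,0,0],"xyz":[0,3,0],"grip":1},{"twist":[0,0,0],"xyz":[0,4,0],"grip":1},{"twist":[0,0,0],"xyz":[0,4.6,0],"grip":1}]'

```text
clock: 29.68
position: [0.3369, -0.2418, 0.2566]
ee_rot: [3.141, -0.003, 0.004]
force: [1.8, 1.4, -0.5]
width: 0.007
```

```bash
python3 - <<'E'
from h import *
st();goto([.385,-.325,.24],R.from_matrix(np.diag([1,-1,-1])))
cv2.imwrite("pics/f1.png",cv2.resize(arm.get_image("scene")[120:340,120:450],None,fx=2.4,fy=2.4,interpolation=cv2.INTER_CUBIC))
E
```

```text
t29.68 p [ 0.3369 -0.2418  0.2566] w0.007 F [ 1.8  1.4 -0.5] 
 [[ 1.    -0.002  0.002]
 [-0.002 -1.    -0.001]
 [ 0.002  0.001 -1.   ]]
xyz [0.8  1.39 0.28]
twist [ 0.01 -0.01 -0.01]
```

View pics/f1.png

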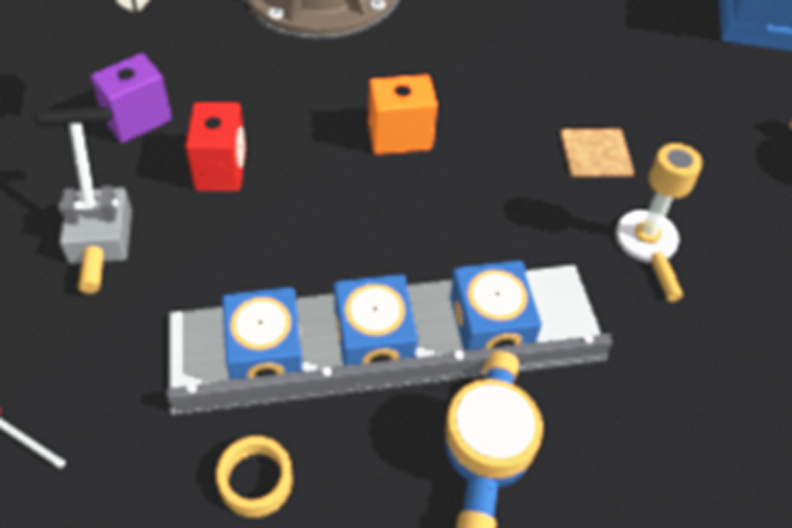

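The three housings look home at (260,322), (375,308) and (497,294), dials up. The indicator is upright on the outlet at (650,235), and the lever bar is at (75,115). On to the lever.

Emit:
jog_arm --moves '[{"twist":[0,0,0],"xyz":[0.4,1.0,0],"grip":1},{"twist":[0,0,0],"xyz":[0.63,1.39,0],"grip":1},{"twist":[0,0,0],"xyz":[0.63,1.39,0.8],"grip":1},{"twist":[0,0,0],"xyz":[0.63,1.39,1.68],"grip":1},{"twist":[0,0,0],"xyz":[0.63,1.39,1.68],"grip":1}]'

```text
clock: 30.35
position: [0.3734, -0.3206, 0.1526]
ee_rot: [-3.138, -0.002, 0.007]
force: [0.6, -0.0, 1.0]
width: 0.008
```

Emit:
jog_arm --moves '[{"twist":[0,0,0],"xyz":[0.25,0,0],"grip":1},{"twist":[0,0,0],"xyz":[0.5,0,0],"grip":1},{"twist":[0,0,0],"xyz":[0.75,0,0],"grip":1},{"twist":[0,0,0],"xyz":[1.0,0,0],"grip":1},{"twist":[0,0,0],"xyz":[1.25,0,0],"grip":1}]'

```text
clock: 30.98
position: [0.451, -0.3224, 0.1545]
ee_rot: [3.141, 0.001, 0.0]
force: [-4.6, -1.5, 2.9]
width: 0.008
```

Emit:
jog_arm --moves '[{"twist":[0,0,0],"xyz":[0.2,0,0],"grip":1},{"twist":[0,0,0],"xyz":[0.4,0,0],"grip":1},{"twist":[0,0,0],"xyz":[0.6,0,0],"grip":1},{"twist":[0,0,0],"xyz":[0.6,0,0],"grip":1}]'

```text
clock: 31.48
position: [0.4856, -0.3212, 0.1532]
ee_rot: [-3.14, -0.002, 0.005]
force: [-5.5, 1.9, 1.0]
width: 0.001
```

Emit:
jog_arm --moves '[{"twist":[0,0,0],"xyz":[0.08,0,0],"grip":1},{"twist":[0,0,0],"xyz":[0.15,0,0],"grip":1}]'

```text
clock: 31.72
position: [0.4919, -0.3211, 0.1528]
ee_rot: [-3.138, -0.0, 0.011]
force: [-17.9, 1.4, 2.5]
width: 0.001
```

Emit:
jog_arm --moves '[{"twist":[0,0,0],"xyz":[0.05,0,0],"grip":1},{"twist":[0,0,0],"xyz":[0.05,0,0],"grip":1}]'

```text
clock: 31.98
position: [0.4922, -0.3212, 0.1524]
ee_rot: [-3.137, 0.002, 0.017]
force: [-19.7, 3.2, 5.0]
width: 0.003
```

Emit:
jog_arm --moves '[{"twist":[0,0,0],"xyz":[0.05,0,0],"grip":1},{"twist":[0,0,0],"xyz":[0.05,0,0],"grip":1}]'

```text
clock: 32.22
position: [0.493, -0.3213, 0.1521]
ee_rot: [-3.136, 0.004, 0.023]
force: [-27.1, 4.9, 9.2]
width: 0.004
```

The lever is hard on its stop (27 N). Now I'll let it back at a measured pace.

Emit:
jog_arm --moves '[{"twist":[0,0,0],"xyz":[-0.4,0,0],"grip":1},{"twist":[0,0,0],"xyz":[-0.8,0,0],"grip":1},{"twist":[0,0,0],"xyz":[-1.2,0,0],"grip":1},{"twist":[0,0,0],"xyz":[-1.7,0,0],"grip":1},{"twist":[0,0,0],"xyz":[-2.3,0,0],"grip":1}]'

```text
clock: 32.85
position: [0.3636, -0.3223, 0.1545]
ee_rot: [3.141, 0.003, 0.003]
force: [-0.1, 0.2, 0.4]
width: 0.007
```

Emit:
jog_arm --moves '[{"twist":[0,0,0],"xyz":[-0.5,0,-0.5],"grip":1},{"twist":[0,0,0],"xyz":[-0.5,0,-1.5],"grip":1},{"twist":[0,0,0],"xyz":[-0.5,-0.5,-1.7],"grip":1},{"twist":[0,0,0],"xyz":[-0.5,-0.5,-1.7],"grip":1}]'

```text
clock: 33.35
position: [0.3347, -0.2911, 0.2578]
ee_rot: [3.141, 0.006, 0.007]
force: [-0.2, 0.2, -0.7]
width: 0.004
```

```bash
python3 - <<'E'
from h import *
st();goto([.4,.2,.255],R.from_matrix(np.diag([1,-1,-1])))
cv2.imwrite("pics/f2.png",cv2.resize(arm.get_image("scene")[120:340,120:450],None,fx=2.4,fy=2.4,interpolation=cv2.INTER_CUBIC))
E
```

```text
t33.35 p [ 0.3347 -0.2911  0.2578] w0.004 F [-0.2  0.2 -0.7] 
 [[ 1.     0.004  0.004]
 [ 0.004 -1.    -0.001]
 [ 0.004  0.001 -1.   ]]
xyz [ 1.12 -8.18  0.04]
twist [ 0.   -0.02  0.02]
```

View pics/f2.png

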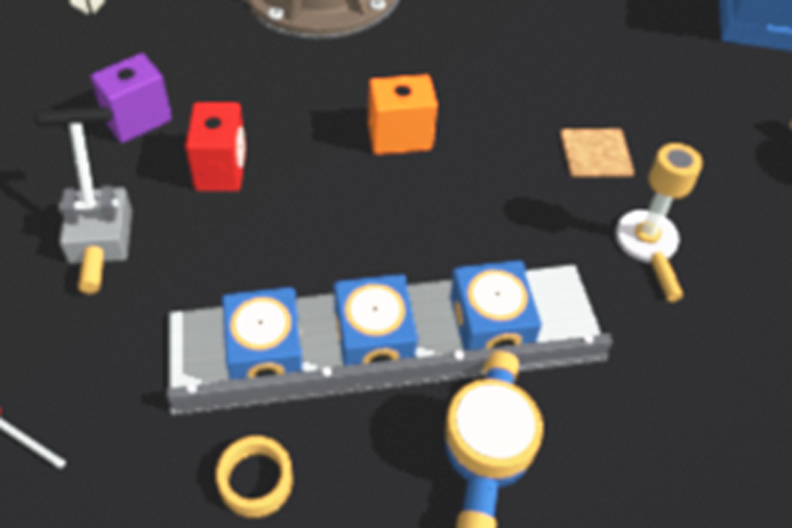

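The lever is back at rest, with the housings and indicator unchanged. Now I'll fetch the indicator.

Emit:
jog_arm --moves '[{"twist":[0,0,0],"xyz":[0.3,-0.9,0],"grip":-1},{"twist":[0,0,0],"xyz":[0.6,-1.8,0],"grip":-1},{"twist":[0,0,0],"xyz":[0.9,-2.7,0],"grip":-1},{"twist":[0,0,0],"xyz":[1.2,-3.6,0],"grip":-1},{"twist":[0,0,0],"xyz":[1.5,-4.5,0],"grip":-1}]'

```text
clock: 34.02
position: [0.4236, -0.0208, 0.2558]
ee_rot: [-3.141, -0.0, -0.0]
force: [0.4, -0.1, 0.5]
width: 0.501
```

Emit:
jog_arm --moves '[{"twist":[0,0,0],"xyz":[0.3,-0.9,0],"grip":-1},{"twist":[0,0,0],"xyz":[0.6,-1.8,0],"grip":-1},{"twist":[0,0,0],"xyz":[0.9,-2.7,0],"grip":-1},{"twist":[0,0,0],"xyz":[1.2,-3.6,0],"grip":-1},{"twist":[0,0,0],"xyz":[1.5,-4.5,0],"grip":-1}]'

```text
clock: 34.65
position: [0.5137, 0.2493, 0.2552]
ee_rot: [-3.142, -0.0, 0.001]
force: [1.0, -0.4, 0.1]
width: 0.991
```

```bash
python3 - <<'E'
from h import *
st();goto([.5588,.3312,.24],R.from_matrix(np.diag([1,-1,-1])))
print(pix("scene",120+(680.5)/2.4-.5,120+(159)/2.4-.5,.145))
E
```

```text
t34.65 p [0.5137 0.2493 0.2552] w0.991 F [ 1.  -0.4  0.1] 
 [[ 1.     0.    -0.001]
 [ 0.    -1.     0.   ]
 [-0.001 -0.    -1.   ]]
xyz [ 0.75 -1.36  0.25]
twist [-0.  0.  0.]
[0.55989563 0.33041536 0.145     ]
```

Emit:
jog_arm --moves '[{"twist":[0,0,0],"xyz":[0.5,-0.8,0.2],"grip":-1},{"twist":[0,0,0],"xyz":[0.75,-1.36,0.25],"grip":-1},{"twist":[0,0,0],"xyz":[0.75,-1.36,0.25],"grip":-1},{"twist":[0,0,0],"xyz":[0.75,-1.36,0.25],"grip":-1}]'

```text
clock: 35.15
position: [0.5577, 0.3284, 0.2402]
ee_rot: [3.14, 0.0, -0.002]
force: [0.2, -0.3, -0.0]
width: 1.0
```

```bash
python3 - <<'E'
from h import *
st();goto([.559,.3310,.1172],R.from_matrix(np.diag([1,-1,-1])))
E
```

```text
t35.15 p [0.5577 0.3284 0.2402] w1.000 F [ 0.2 -0.3 -0. ] 
 [[ 1.     0.    -0.001]
 [ 0.    -1.    -0.001]
 [-0.001  0.001 -1.   ]]
xyz [ 0.02 -0.05  2.05]
twist [0.01 0.01 0.  ]
```

Emit:
jog_arm --moves '[{"twist":[0,0,0],"xyz":[0.02,-0.04,0.6],"grip":-1},{"twist":[0,0,0],"xyz":[0.02,-0.04,1.2],"grip":-1},{"twist":[0,0,0],"xyz":[0.02,-0.04,1.8],"grip":-1},{"twist":[0,0,0],"xyz":[0.02,-0.04,2.03],"grip":-1},{"twist":[0,0,0],"xyz":[0.02,-0.04,2.03],"grip":-1}]'

```text
clock: 35.78
position: [0.5587, 0.3308, 0.1194]
ee_rot: [3.141, -0.0, -0.001]
force: [-0.0, 0.1, -0.6]
width: 1.003
```

Emit:
jog_arm --moves '[{"twist":[0,0,0],"xyz":[0,0,0],"grip":-0.5},{"twist":[0,0,0],"xyz":[0,0,0],"grip":-0.1},{"twist":[0,0,0],"xyz":[0,0,0],"grip":0.0},{"twist":[0,0,0],"xyz":[0,0,0],"grip":0.1},{"twist":[0,0,0],"xyz":[0,0,0],"grip":0.2}]' --force 12

```text
clock: 36.4
position: [0.5587, 0.3318, 0.1196]
ee_rot: [-3.142, -0.001, -0.0]
force: [-0.7, 1.2, 0.1]
width: 0.503
```

Emit:
jog_arm --moves '[{"twist":[0,0,0],"xyz":[0,0,0],"grip":0.3},{"twist":[0,0,0],"xyz":[0,0,0],"grip":0.4}]' --force 20

```text
clock: 36.65
position: [0.5587, 0.3319, 0.1196]
ee_rot: [-3.142, -0.001, -0.0]
force: [-0.0, 0.3, 1.3]
width: 0.498
```

Emit:
jog_arm --moves '[{"twist":[0,0,0],"xyz":[0,0,-0.4],"grip":0.4},{"twist":[0,0,0],"xyz":[0,0,-0.6],"grip":0.4},{"twist":[0,0,0],"xyz":[-0.4,0.05,-0.6],"grip":0.4},{"twist":[0,0,0],"xyz":[-0.9,0.1,-0.6],"grip":0.4},{"twist":[0,0,0],"xyz":[-1.4,0.16,-0.6],"grip":0.4}]'

```text
clock: 37.28
position: [0.4735, 0.3218, 0.1551]
ee_rot: [3.141, 0.001, -0.001]
force: [0.2, 1.4, -2.9]
width: 0.498
```

Emit:
jog_arm --moves '[{"twist":[0,0,0],"xyz":[-0.4,0.05,0],"grip":0.4},{"twist":[0,0,0],"xyz":[-0.8,0.09,0],"grip":0.4},{"twist":[0,0,0],"xyz":[-0.98,0.11,0.2],"grip":0.4},{"twist":[0,0,0],"xyz":[-0.98,0.11,0.4],"grip":0.4},{"twist":[0,0,0],"xyz":[-0.98,0.11,0.5],"grip":0.4}]'

```text
clock: 37.9
position: [0.4165, 0.3151, 0.1242]
ee_rot: [3.141, 0.0, -0.001]
force: [0.6, 0.1, -4.9]
width: 0.498
```

Emit:
jog_arm --moves '[{"twist":[0,0,0],"xyz":[0,0,0.04],"grip":0.4},{"twist":[0,0,0],"xyz":[0,0,0.06],"grip":0.4},{"twist":[0,0,0],"xyz":[0,0,0.06],"grip":0.4}]'

```text
clock: 38.28
position: [0.4162, 0.3156, 0.122]
ee_rot: [-3.142, -0.001, -0.0]
force: [-0.5, -0.7, -4.5]
width: 0.493
```

Emit:
jog_arm --moves '[{"twist":[0,0,0],"xyz":[0,0,0.04],"grip":0.4},{"twist":[0,0,0],"xyz":[0,0,0.07],"grip":0.4},{"twist":[0,0,0],"xyz":[0,0,0.08],"grip":0.4}]'

```text
clock: 38.65
position: [0.4158, 0.3155, 0.117]
ee_rot: [3.141, 0.001, -0.0]
force: [-0.1, 0.6, -3.6]
width: 0.494
```

Emit:
jog_arm --moves '[{"twist":[0,0,0],"xyz":[0,0,0.015],"grip":0.4},{"twist":[0,0,0],"xyz":[0,0,0.02],"grip":0.4}]'

```text
clock: 38.9
position: [0.4159, 0.3155, 0.1159]
ee_rot: [3.142, 0.001, 0.0]
force: [-0.9, -0.5, -3.8]
width: 0.498
```

Emit:
jog_arm --moves '[{"twist":[0,0,0],"xyz":[0,0,0.015],"grip":0.4},{"twist":[0,0,0],"xyz":[0,0,0.015],"grip":0.4}]'

```text
clock: 39.15
position: [0.4161, 0.3156, 0.1155]
ee_rot: [-3.141, -0.001, -0.001]
force: [-0.3, -1.4, 3.7]
width: 0.494
```

Touchdown. I'll release, rise and check.

Emit:
jog_arm --moves '[{"twist":[0,0,0],"xyz":[0,0,0],"grip":-0.05},{"twist":[0,0,0],"xyz":[0,0,0],"grip":-0.15},{"twist":[0,0,0],"xyz":[0,0,0],"grip":-0.5},{"twist":[0,0,0],"xyz":[0,0,0],"grip":-1},{"twist":[0,0,0],"xyz":[0,0,0],"grip":-1}]'

```text
clock: 39.78
position: [0.4159, 0.3155, 0.115]
ee_rot: [3.142, 0.001, 0.0]
force: [0.6, -1.0, -0.3]
width: 0.854
```

Emit:
jog_arm --moves '[{"twist":[0,0,0],"xyz":[0,0,-0.3],"grip":-1},{"twist":[0,0,0],"xyz":[0,0,-1.2],"grip":-1},{"twist":[0,0,0],"xyz":[0,0,-2.2],"grip":-1},{"twist":[0,0,0],"xyz":[0,0.9,-2.5],"grip":-1},{"twist":[0,0,0],"xyz":[0,1.9,-2.5],"grip":-1}]'

```text
clock: 40.4
position: [0.4168, 0.2014, 0.2669]
ee_rot: [-3.139, -0.004, -0.006]
force: [1.0, -0.6, -0.9]
width: 1.0
```

Emit:
jog_arm --moves '[{"twist":[0,0,0],"xyz":[-0.3,1,0],"grip":-1},{"twist":[0,0,0],"xyz":[-0.6,2,0],"grip":-1},{"twist":[0,0,0],"xyz":[-0.6,3,0],"grip":-1},{"twist":[0,0,0],"xyz":[-0.6,3,0],"grip":-1},{"twist":[0,0,0],"xyz":[-0.6,3,0],"grip":-1}]'

```text
clock: 41.02
position: [0.3802, 0.0218, 0.2652]
ee_rot: [-3.141, -0.0, -0.001]
force: [-0.5, 0.7, 0.1]
width: 0.999
```

```bash
python3 - <<'E'
from h import *
st()
a=cv2.resize(arm.get_image("scene")[120:340,120:450],None,fx=1.8,fy=1.8,interpolation=cv2.INTER_CUBIC)
b=cv2.resize(arm.get_image("top")[130:260,100:390],(594,266),interpolation=cv2.INTER_CUBIC)
cv2.imwrite("pics/f3.png",np.vstack([a[:330],b]))
print(a.shape)
E
```

```text
t41.02 p [0.3802 0.0218 0.2652] w0.999 F [-0.5  0.7  0.1] 
 [[ 1.  0.  0.]
 [ 0. -1.  0.]
 [ 0. -0. -1.]]
(396, 594, 3)
```

View pics/f3.png

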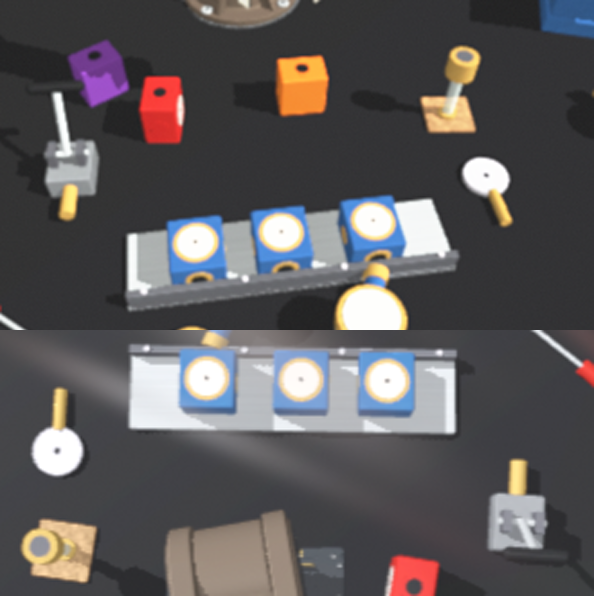

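The housings are at (207,378), (301,380) and (387,380) in the top view, all against the bar with dials up. The indicator is upright mid-coaster, the lever is at rest and the bystanders are in place. Handing in.

```bash
python3 -c "
from cell import arm
print(arm.sign_off())"
```

```text
the job is handed in; nothing more can be done
None
```

The job is handed in after about 41 s of robot time. It gave no verdict, so success rests on my own checks.

- **Housings:** I pushed all three blue housings to the fence and tipped them dial up. Each was slid home until the force rose to about 15 N at the stop bar.
- **Indicator:** I stood it on the outlet and let go. After the lever swing I put it back on its coaster.
- **Lever:** I held it at its stop with up to 27 N, then let it come back.

The last pictures, from both cameras, show:
- The three housings lie flat and square against the bar.
- The indicator stands upright in the middle of the coaster, about (0.416, 0.316).
- The lever is at rest.
- The meter and collar were unmoved in the earlier pictures. The last one shows only parts of them and of the screwdriver.

I checked the final poses by eye and did not measure them again. I saw no housing knocked aside, and no check failed or disagreed.

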